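# Release and slide back the cover of the dust-filter box

## Robot

A 6-joint arm with a two-finger parallel gripper is mounted at the origin on a cart in front of the work surface, level with it; the furniture and walls round the work are solid. World frame = base frame: x ahead of the robot, y to its left, z up, the work surface at z = 0. Lengths are in mm, angles in degrees, forces in N, time in s.
With the tool pointing down it reaches from about 375 to 925 mm from the base axis. Payload 5.7 kg.
Tool frame: the origin (TCP) lies on the centre line of the jaws, within the pads' length; the fingertips stand 8 mm ahead of it and the grasp point (between the pads) lies 11 mm behind it; z points along the fingers, y is the line along which they close (so a half turn about z gives the same grasp; the last joint's range is limited). The gripper opens to 85 mm and grips with 20 to 120 N. Pads are 22 mm wide; open, the fingers measure 114 mm over their backs; the gripper's body (76 mm by 85 mm) begins 54 mm behind the grasp point. The pads swing forward as they close: fully open they stand 13 mm farther back than shut.
Start: joints at [59.124, 20.558, 86.54, -0, 72.909, -6.595], TCP at [246.726, 546.892, 239.267] pointing down, gripper open.
Joint ranges: [-170.27, 170.27], [-57.76, 135], [12.27, 136.19], [-55.21, 235.2], [11.17, 155.16], [-170.74, 170.74]. Speed limits (degrees/s): [136.94, 136.94, 180, 180, 180, 180].

## Interface

Orientations are given as [roll, pitch, yaw] about the fixed x, y, z axes, in that order (R = Rz(yaw) Ry(pitch) Rx(roll)).
In Python, from workcell import arm, viewer, finder gives the robot as it stands.
- The arm moves only by the tool play_rows, never from a script. Its argument "series" is one flat list of numbers, 7 for each row, row after row: the turn, a rotation vector about the tool's x, y, z in rad, then the shift along the tool's x, y, z in cm, then the finger opening in cm, from 0 to 8.54. A call has 1 to 10 rows; each row shifts and turns the commanded pose from where the row before left it, along the tool's axes as they then stand; what a row does not reach is not made up. A row lasts 1/10 s, in which the tool goes at most 50 mm and 8.59 degrees, less where a joint would pass 70% of its speed; a pose out of reach is approached as far as the arm can. A call is refused whole if a number of a shift passes 5 or a number of a turn 0.15, either way. A call with a gripper value outside its range is refused whole. The fingers move at their own pace and stop on an object; the grip force is fixed at half the most. Time passes only in rows, so rows that do not move let the fingers close. It gives the time, the measured TCP pose, the force, the opening and the grip force at its end, in the units of the state.
- arm.get_obs(): the state, without advancing time (a new reading comes with each control period).
- viewer.read_camera(name): name is "scene" or "top" or "wrist"; returns the picture (420x560x3 uint8, red, green, blue); there is no depth.
- viewer.camera_model(name): a dict with "fov_y" (degrees; the focal length in pixels is half the picture's height over the tangent of half this angle, whatever the lens; pixels are square), "cx", "cy" (the principal point, pixels), "view" (4x4, takes a point from world to camera coordinates). Camera axes: x right, y down, z forward; pixel columns grow to the right and rows downward; lengths in mm; the calibration is good to about 2 mm. A picture is of the moment at which its call begins: read the wrist's pose just before it. camera_model takes no time and is no camera call; for the wrist camera it gives the pose at the moment of the call.
- arm.finish_job(): hands the job in; it is judged then, once.
Trained networks look in the newest picture that a camera, given by its name, has taken for a name from the list of things; names that differ only in an ending like _2 or _b are one class to them, and where a whole thing is asked for, a point or a joint stands for the part that bears it (a point fixed in the world has none). Each returns a list of dicts, best first, with "conf" (0 to 1); they miss things now and then, are a little off and sometimes report something else, mostly with a low value. They report only what shows in the picture. A call takes as long as a camera call.
- finder.spot_in(camera, label): "location" ([column, row] in pixels, amid what is visible of it).
The state is a dict: "time": time; "q": joint angles; "joint_velocities": joint speeds; "effort": joint torques, N m; "tcp_pos": TCP position; "orientation": TCP orientation; "ft_force": force on the tool from outside, world axes, zero at the start; "torque": the same for the moment, N m; "finger_gap": finger opening in mm; "grasp_force": force on a finger pad.
Only numpy, scipy, OpenCV 4.12 (cv2) and the standard library are available. Lean on these libraries where they do the work, as an engineer would, in place of code of your own. Each camera call takes 0.05 s, during which the arm holds its last target. There are 200 camera calls.

## Task

The filter in the grey dust-filter box is due for a change: with the fingertips press the box's snap tab down until the cover jumps free of it, then gently push the cover by its rib along the rails, off the filter opening and right up to its end stop. Only touch and push: nothing is to be picked up, and the things lying about the cart stay where they are.

Things in the scene. Friction and masses are not known exactly. Their poses are not given: they have to be found in the camera images.
- filter_box: grey dust-filter box screwed to the cart: 226 mm long (its y axis, pointing roughly to the robot's right), 104 mm wide (x; screw ears to 140), 72 mm high; origin under its centre, z up. The cover lies over the -y half (left); the +y half (right) has louvred sides and holds the snap tab. Black hose spigot, 28 mm long, at the back. Side rails run its whole length; bars 71.5 mm high close both ends
- cover: flat aluminium cover, 84 (x) by 98 (y) by 6 mm, 0.2 kg, held down in the rails by lips (tops 71.5 mm above the cart, 74 mm apart). Origin: centre of its underside, 60 mm above the cart; axes as the box's. Latched its centre is at y = -53 mm in the box frame; let go by the tab, a 4 N spring drives it 9 to 15 mm in +y onto the tab; a push of a few newtons then slides it to +58 mm at the stop
- cover_rib (a point): middle of the top of the cover's push rib: a ridge 56 mm long (x), 6 mm thick (y), standing 12.5 mm above the cover's top face, 20 mm from the cover's centre towards -y; push its -y side towards +y
- snap_tab (a joint): angle (rad) of the snap tab: a grey ridged tongue, 36 by 70 mm, in a 44 mm wide slot in the box's +y half. Hinged at its +y end (y = +65 mm in the box frame), it rises toward the cover; its step stands 5.5 mm up before the cover's +y edge and locks it. 0 = up; beyond 0.08 it lets go, 0.14 is its stop; a spring returns it, but it stays at 0.04 to 0.08 under the cover
- tab_pad (a point): middle of the ridged pad on the tab, where to press straight down: 40 mm from its hinge, 30 mm in front of the locked cover's edge. It goes down 3.2 mm to let go and 5.6 mm to its stop, at 3 to 8 N; closed fingertips fit between the rails and the slot's sides. Pressing nearer the cover would block its jump
- spare_filter: spare filter cartridge lying behind the box, 60x90x29 mm, brown frame with white pleats; origin under its centre
- caul_near: small notched dark rosewood block, 17x42x24 mm, lying just behind the filter box; origin under its centre
- maple_near: small pale maple block, 23x59x12 mm, lying just in front of the box; origin under its centre
- clamp: small F-clamp, 68x270x27 mm, lying across the cart to the right, between the timber pile and the blue box; origin under its centre
- neck_block: bevelled pale maple block, 48x188x26 mm, lying at the far left behind the filter box; origin under its centre
- end_stop (a point): inner face of the box's +y end, at y = +107 mm in the box frame, 60 mm above the cart: the cover's +y edge meets it when the cover is fully pushed back
- filter_opening (a point): centre of the filter opening that the cover closes, y = -59 mm in the box frame, 60 mm above the cart

How it is judged (in metres and radians):
On the way:
1. the snap tab has been pressed down and has let the cover jump free: nothing touches the cover, it lies over the tab and still over the filter (value of joint snap_tab above 0.035 rad and y of cover in the frame of filter_box between -0.0495 and -0.025 m and contact force between each of the arm, the fingers and cover below 0.5 N), for 0.1 s.
At the end, for the whole second after the job is handed in: the cover lies at rest in its rails at the +y end of the filter box, within 10 mm of its end stop (centre beyond y = +48 mm in the box frame), so that the filter opening is quite uncovered (y of cover in the frame of filter_box above 0.048 m and x of cover in the frame of filter_box between -0.004 and 0.004 m and z of cover in the frame of filter_box between 0.057 and 0.0635 m and linear speed of cover below 0.01 m/s and angle between the y axis of cover and the y axis of filter_box, either way round below 0.08 rad); the robot touches nothing.
It fails at once if the cover is gripped hard, rammed or forced: more than 45 N between it and the fingers or arm (contact force between any of the fingers, the arm and cover above 45 N).
It fails at once if the cover is lifted or wrenched out of its rails (z of cover in the frame of filter_box above 0.066 m or angle between cover's own z axis and vertical above 0.12 rad).
It fails at once if one of the loose things lying about the cart is moved more than 25 mm (distance of any of spare_filter, caul_near, maple_near, clamp, neck_block from where it was at the start of the episode above 0.025 m).
It also fails if it takes over 35 s, if anything falls off the work surface, if the arm or the gripper's body presses on something with over 40 N, if the wrist force passes 120 N, or if a joint passes its speed limit or range.

## Working session

There is one attempt and no reset: what is moved stays moved. The work goes in short steps, Python scripts to look and compute and a tool call to move; the robot and the scene stay as the last step left them, time stands still between calls to the robot, and variables do not carry over. Pictures are saved under pics/ and viewed, at most 10 in all, crops included, and the job is handed in when it is done.

Besides the shell and the picture viewer there is one more tool, called by a JSON object that holds its "method" and its "body", one argument or row to a line. play_rows: Moves the arm, as the interface text tells. Its arguments: {"type":"object","properties":{"series":{"type":"array","items":{"type":"number"}}},"required":["series"]}

```bash
ls; mkdir -p pics; python3 - <<'E'
from workcell import arm, viewer, finder
import cv2
o=arm.get_obs();print(o['time'],o['tcp_pos'],o['orientation'],o['finger_gap'])
for c in('top','scene'):
    im=viewer.read_camera(c);cv2.imwrite(f'pics/{c}0.png',im[:,:,::-1]);m=viewer.camera_model(c);print(c,m)
    for n in('filter_box','cover','cover_rib','tab_pad','filter_opening','end_stop'):
        print(n,[(r['location'],round(r['conf'],2)) for r in finder.spot_in(c,n)[:2]])
E
```

```text
pics
0.0 [246.37690197 546.31989547 238.43291249] [-1.79890959e+02 -1.28923904e-02  1.55718428e+02] 85.50619993178681
top {'fov_y': 53.339580676690346, 'cx': 275.2015746691266, 'cy': 211.8848634642543, 'view': array([[-5.36865965e-03, -9.99966165e-01,  6.23276349e-03,
         1.85120792e+01],
       [-9.90633519e-01,  4.46791255e-03, -1.36474426e-01,
         6.03282125e+02],
       [ 1.36441961e-01, -6.90706918e-03, -9.90623987e-01,
         8.56029833e+02],
       [ 0.00000000e+00,  0.00000000e+00,  0.00000000e+00,
         1.00000000e+00]])}
filter_box [([230.6, 237.0], 0.77)]
cover [([190.4, 242.0], 0.94)]
cover_rib [([194.5, 241.2], 0.96)]
tab_pad [([237.4, 239.8], 0.62)]
filter_opening [([235.1, 238.2], 0.87)]
end_stop [([233.7, 235.6], 0.82)]
scene {'fov_y': 45.25613433976106, 'cx': 274.52846559948637, 'cy': 208.43984644170527, 'view': array([[-9.06931412e-01, -4.21090372e-01, -1.25822370e-02,
         5.40616876e+02],
       [-1.57744001e-01,  3.67135100e-01, -9.16694414e-01,
         1.63493479e+02],
       [ 3.90630573e-01, -8.29394187e-01, -3.99390835e-01,
         1.08092377e+03],
       [ 0.00000000e+00,  0.00000000e+00,  0.00000000e+00,
         1.00000000e+00]])}
filter_box [([270.1, 265.7], 0.61), ([216.8, 226.9], 0.52)]
cover [([263.1, 248.4], 0.69)]
cover_rib [([259.9, 242.9], 0.92)]
tab_pad [([277.6, 233.6], 0.68)]
filter_opening [([268.9, 257.3], 0.77)]
end_stop [([272.2, 258.9], 0.77)]
```

```bash
python3 - <<'E'
import cv2
a=cv2.imread('pics/top0.png')
cv2.imwrite('pics/top0c.png',cv2.resize(a[150:330,100:340],None,fx=3.3,fy=3.3,interpolation=cv2.INTER_CUBIC))
E
```

```text
(no output)
```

View pics/top0c.png

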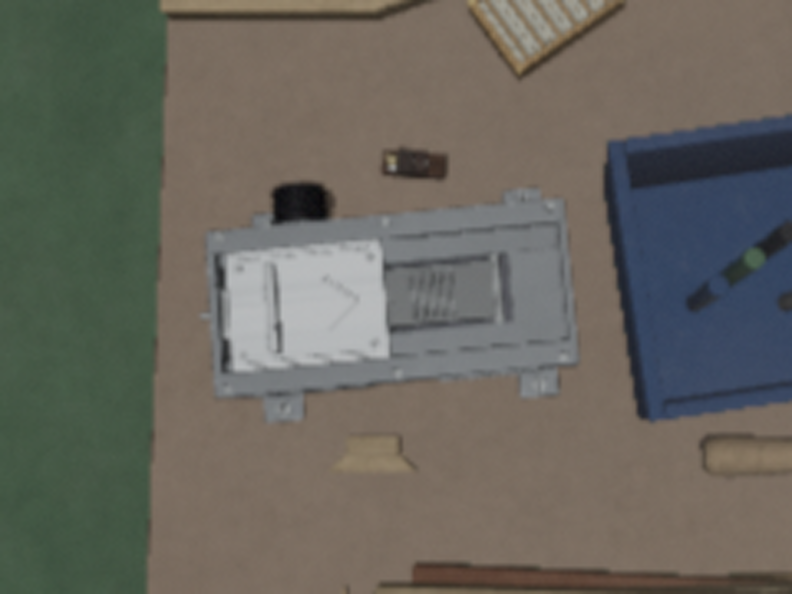

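View pics/scene0.png

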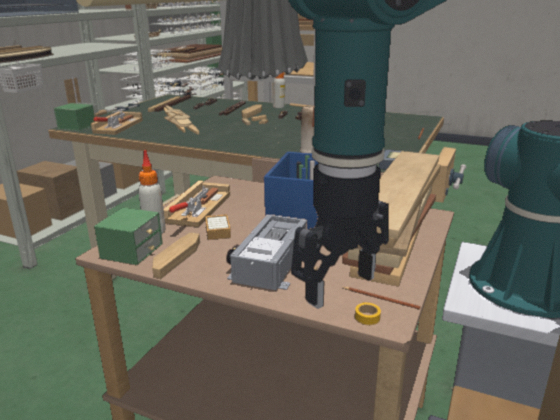

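The crop shows the box-top corners at crop px (207,233), (563,200), (577,365) and (217,397). The pad is at about (432,294) and the rib at (273,307). Nothing tall stands close to the box apart from the blue bin on its right.

```bash
cat > h.py <<'E'
import numpy as np
from workcell import arm, viewer, finder
def ray(cam,px,z,m=None):
    m=m or viewer.camera_model(cam);f=210/np.tan(np.radians(m['fov_y']/2));V=m['view'];R=V[:3,:3];c=-R.T@V[:3,3]
    d=R.T@np.array([(px[0]-m['cx'])/f,(px[1]-m['cy'])/f,1]);return c+d*(z-c[2])/d[2]
def proj(cam,p,m=None):
    m=m or viewer.camera_model(cam);f=210/np.tan(np.radians(m['fov_y']/2));q=m['view'][:3,:3]@p+m['view'][:3,3]
    return q[:2]/q[2]*f+[m['cx'],m['cy']]
E
python3 - <<'E'
from h import *
T=lambda u,v:(u/3.3+100,v/3.3+150)
cs=[ray('top',T(*p),72) for p in [(207,233),(563,200),(577,365),(217,397)]]
for c in cs:print(c.round(1))
bl,br,fr,fl=cs  # back-left, back-right,...
yd=(br+fr-bl-fl)/2;print('len',np.linalg.norm(yd),'wid',np.linalg.norm(bl+br-fl-fr)/2,'ydir',np.degrees(np.arctan2(yd[1],yd[0])))
y=yd/np.linalg.norm(yd);x=np.array([-y[1]*-1,-y[0],0])
x=np.array([y[1],-y[0],0]);c=sum(cs)/4;print('center',c,'x',x,'y',y)
for n,p,z in [('pad',T(432,294),64),('rib',T(273,307),78.5),('rib_nn',(194.5,241.2),78.5),('pad_nn',(237.4,239.8),64)]:
    w=ray('top',p,z);print(n,w.round(1),'box',((w-c)@x).round(1),((w-c)@y).round(1))
s=ray('scene',(259.9,242.9),78.5);print('scene rib',s)
print('scene pad',ray('scene',(277.6,233.6),64))
E
```

```text
[582.  247.8  72. ]
[601.9  25.3  72. ]
[498.8  17.   72. ]
[480.4 238.5  72. ]
len 222.88231512091892 wid 102.67267998039738 ydir -85.08066749365011
center [540.79303174 132.16061079  72.        ] x [-0.99631642 -0.0857531   0.        ] y [ 0.0857531  -0.99631642  0.        ]
pad [543.8 107.7  64. ] box -0.9 24.6
rib [535.2 204.1  78.5] box -0.6 -72.2
rib_nn [538.8 180.3  78.5] box -2.1 -48.1
pad_nn [542.2  94.3  64. ] box 1.8 37.8
scene rib [542.38977955 189.46954039  78.5       ]
scene pad [538.12174676 105.89575635  64.        ]
```

{"method": "play_rows", "body": {
  "series": [0,0,0,-3.75,-2.32,0,0,0,0,0,-3.75,-2.32,0,0,0,0,0,-3.75,-2.32,0,0,0,0,0,-3.75,-2.32,0,0,0,0,0,-3.75,-2.32,0,0,0,0,0,-3.75,-2.32,0,0,0,0,0,-3.75,-2.32,0,0,0,0,0,-3.75,-2.32,0,0,0,0,0,-3.75,-2.32,0,0,0,0,0,-3.75,-2.32,0,0]
}}

```text
time: 1.7
tcp_pos: [494.0, 179.6, 239.5]
orientation: [180.0, 0.0, 155.7]
ft_force: [0.6, 1.2, -0.1]
finger_gap: -0.1
grasp_force: 0.0
```

{"method": "play_rows", "body": {
  "series": [0,0,0.133,0,0,0,0,0,0,0.133,0,0,0,0,0,0,0.133,0,0,0,0,0,0,0.133,0,0,0,0,0,0,0.133,0,0,0,0,0,0,0.133,0,0,0,0,0,0,0.133,0,0,0,0,0,0,0.133,0,0,0,0,0,0,0,0,0,0,0,0,0,0,0,0,0,0]
}}

```text
time: 2.7
tcp_pos: [493.2, 181.2, 239.4]
orientation: [180.0, 0.0, 95.0]
ft_force: [-0.1, 0.7, 0.5]
finger_gap: -0.2
grasp_force: 0.0
```

{"method": "play_rows", "body": {
  "series": [0,0,0,-2.6,1.44,1.5,0,0,0,0,-2.6,1.44,1.5,0,0,0,0,-2.6,1.44,1.5,0,0,0,0,0,0,0,0]
}}

```text
time: 3.1
tcp_pos: [543.6, 104.4, 192.5]
orientation: [-179.9, 0.1, 94.8]
ft_force: [-0.7, 0.1, -0.2]
finger_gap: 0.1
grasp_force: 0.0
```

```bash
python3 - <<'E'
from h import *
import cv2
o=arm.get_obs();print(o['tcp_pos'],o['orientation'])
m=viewer.camera_model('wrist');im=viewer.read_camera('wrist')
import pickle;pickle.dump(m,open('wm.pkl','wb'))
im=im[:,:,::-1].copy();cv2.imwrite('pics/w1.png',im)
c=np.array([540.8,132.2,0]);x=np.array([-.9963,-.0858,0]);y=np.array([.0858,-.9963,0]);Z=np.array([0,0,1])
for a,b,z in [(0,25,66),(0,-73,78.5),(28,-73,78.5),(-28,-73,78.5),(52,113,72),(-52,113,72),(52,-113,72),(-52,-113,72)]:
    p=proj('wrist',c+a*x+b*y+z*Z,m);print(a,b,p.round());cv2.drawMarker(im,tuple(int(v) for v in p),(0,0,255),0,12,1)
cv2.imwrite('pics/w1m.png',im)
E
```

```text
[543.61333819 104.39407049 192.49338739] [-1.79898815e+02  7.38281995e-02  9.47817111e+01]
0 25 [280. 203.]
0 -73 [280.  58.]
28 -73 [236.  58.]
-28 -73 [324.  58.]
52 113 [215. 314.]
-52 113 [347. 314.]
52 -113 [197.  -9.]
-52 -113 [363. -10.]
```

View pics/w1m.png

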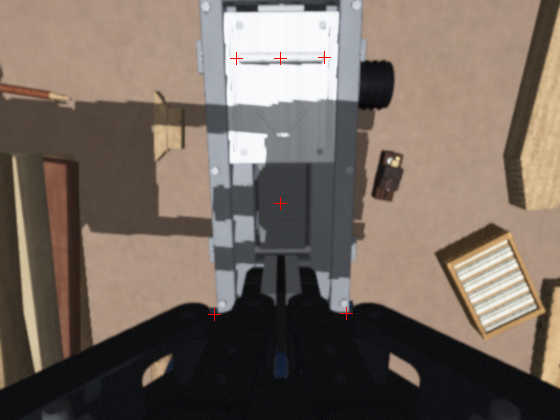

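The markers line up with the box, the rib (280,58) and the tab pad (280,203). Next I descend over the pad.

{"method": "play_rows", "body": {
  "series": [0,0,0,0.15,0,3.5,0,0,0,0,0,0,3.5,0,0,0,0,0,0,3.5,0,0,0,0,0,0,0,0,0,0,0,0,0,0,0]
}}

```text
time: 3.65
tcp_pos: [542.1, 109.2, 89.8]
orientation: [-179.9, -0.0, 94.8]
ft_force: [0.9, 0.1, 1.1]
finger_gap: -0.3
grasp_force: 0.0
```

{"method": "play_rows", "body": {
  "series": [0,0,0,0,0,0.3,0,0,0,0,0,0,0.3,0,0,0,0,0,0,0.3,0,0,0,0,0,0,0,0]
}}

```text
time: 4.05
tcp_pos: [542.6, 108.6, 80.6]
orientation: [180.0, 0.0, 94.8]
ft_force: [0.7, 0.7, 0.0]
finger_gap: -0.2
grasp_force: 0.0
```

{"method": "play_rows", "body": {
  "series": [0,0,0,-0.1,0,0.2,0,0,0,0,0,0,0.2,0,0,0,0,0,0,0.2,0,0,0,0,0,0,0,0]
}}

```text
time: 4.45
tcp_pos: [542.3, 107.5, 73.9]
orientation: [-180.0, 0.0, 94.7]
ft_force: [0.8, -0.4, -0.1]
finger_gap: -0.1
grasp_force: 0.0
```

{"method": "play_rows", "body": {
  "series": [0,0,0,0,0,0.15,0,0,0,0,0,0,0.15,0,0,0,0,0,0,0,0]
}}

```text
time: 4.75
tcp_pos: [542.7, 107.5, 71.3]
orientation: [180.0, 0.0, 94.8]
ft_force: [0.5, 0.0, 0.8]
finger_gap: 0.1
grasp_force: 0.2
```

{"method": "play_rows", "body": {
  "series": [0,0,0,0,0,0.15,0,0,0,0,0,0,0.15,0,0,0,0,0,0,0,0]
}}

```text
time: 5.05
tcp_pos: [542.7, 107.6, 68.2]
orientation: [180.0, 0.0, 94.8]
ft_force: [0.5, -0.4, -0.1]
finger_gap: -0.0
grasp_force: 0.4
```

{"method": "play_rows", "body": {
  "series": [0,0,0,0,0,0.1,0,0,0,0,0,0,0.1,0,0,0,0,0,0,0,0]
}}

```text
time: 5.35
tcp_pos: [542.7, 107.6, 66.3]
orientation: [180.0, -0.0, 94.8]
ft_force: [-0.8, 1.4, 3.9]
finger_gap: -0.0
grasp_force: 2.0
```

{"method": "play_rows", "body": {
  "series": [0,0,0,0,0,0.1,0,0,0,0,0,0,0.1,0,0,0,0,0,0,0.1,0,0,0,0,0,0,0,0,0,0,0,0,0,0,0]
}}

```text
time: 5.85
tcp_pos: [542.9, 107.7, 65.1]
orientation: [179.9, 0.0, 94.8]
ft_force: [-4.9, 1.6, 21.3]
finger_gap: 0.3
grasp_force: 10.6
```

```bash
python3 - <<'E'
from h import *
import cv2
im=viewer.read_camera('wrist');o=arm.get_obs();print(o['tcp_pos'],o['ft_force'])
cv2.imwrite('pics/w2.png',im[:,:,::-1])
E
```

```text
[542.8699725  107.64999843  65.05741442] [-5.67442658  0.56677829 21.08488021]
```

View pics/w2.png

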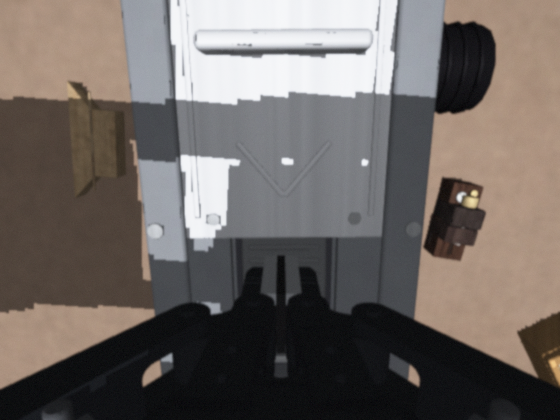

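```bash
python3 - <<'E'
from h import *
c=np.array([540.8,132.2,0]);x=np.array([-.9963,-.0858,0]);y=np.array([.0858,-.9963,0])
m=viewer.camera_model('wrist')
for n,p,z in [('edge',(284,237),66),('rib near bot',(284,51),70),('rib top',(284,40),78.5),('slotL',(238,250),60),('slotR',(332,250),60),('railL',(155,230),72),('railR',(413,230),72)]:
    w=ray('wrist',p,z,m)-c;print(n,(w@x).round(1),(w@y).round(1))
print(proj('wrist',np.array([542.87,107.65,57]),m))
o=arm.get_obs();print(o['torque'],o['ft_force'])
E
```

```text
edge -1.2 4.5
rib near bot -1.2 -61.5
rib top -1.1 -63.2
slotL 17.5 12.1
slotR -20.9 12.2
railL 46.3 -0.4
railR -48.7 -0.1
[280.79894689 275.00038665]
[0.08568438 0.8193374  0.03627592] [-5.67442658  0.56677829 21.08488021]
```

The cover's edge is now at box y of about +4.5 and the rib at about -63, so the cover has jumped roughly 10 mm. I'll lift and go behind the rib.

{"method": "play_rows", "body": {
  "series": [0,0,0,0,0,-0.5,0,0,0,0,0,0,-1.5,0,0,0,0,0,0,-2.2,0,0,0,0,0,0,0,0,0,0,0,0,0,0,0,0,0,0,3.7,0.04,0,0,0,0,0,3.7,0.04,0,0,0,0,0,3.7,0.04,0,0,0,0,0,0,0,0,0,0,0,0,0,0,0,0]
}}

```text
time: 6.9
tcp_pos: [533.6, 218.5, 104.0]
orientation: [-179.9, 0.1, 94.9]
ft_force: [0.2, -0.1, -0.0]
finger_gap: 0.4
grasp_force: 0.0
```

```bash
python3 - <<'E'
from h import *
import cv2
im=viewer.read_camera('top');o=arm.get_obs();print(o['time'],o['tcp_pos'],o['ft_force'])
cv2.imwrite('pics/t3.png',cv2.resize(im[150:330,100:340,::-1],None,fx=3.3,fy=3.3,interpolation=cv2.INTER_CUBIC))
E
```

```text
6.95 [533.79008559 217.71940142 104.19081075] [ 0.46300564 -0.81134845  0.26128041]
```

View pics/t3.png

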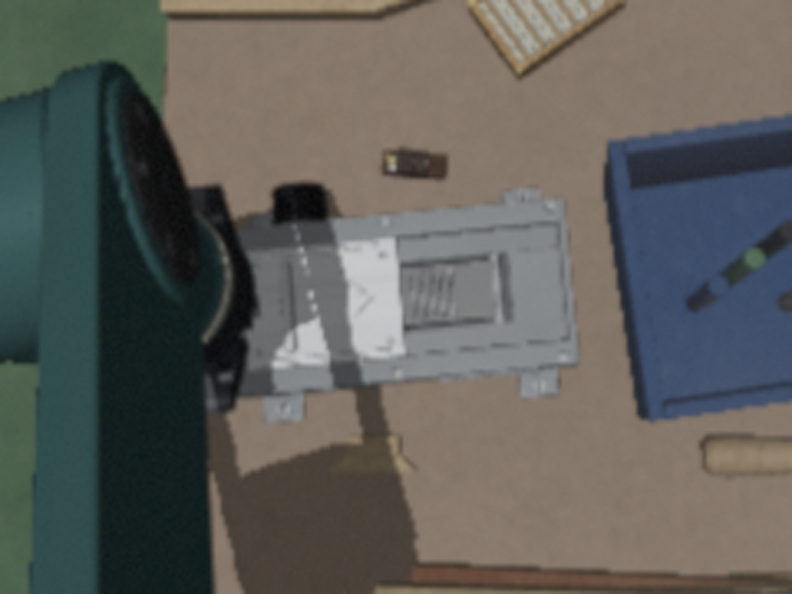

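The top view confirms the cover has jumped (its edge moved from px 383 to 402) and lies over the tab, untouched. Now descend behind the rib.

{"method": "play_rows", "body": {
  "series": [0,0,0,0,0,1.0,0,0,0,0,0,0,1.0,0,0,0,0,0,0,0.6,0,0,0,0,0,0,0,0,0,0,0,0,0,0,0]
}}

```text
time: 7.45
tcp_pos: [534.5, 217.9, 78.9]
orientation: [-180.0, 0.0, 94.7]
ft_force: [-0.0, 0.4, 0.6]
finger_gap: -0.2
grasp_force: 0.0
```

{"method": "play_rows", "body": {
  "series": [0,0,0,-0.3,0,0,0,0,0,0,-0.3,0,0,0,0,0,0,-0.3,0,0,0,0,0,0,-0.3,0,0,0,0,0,0,-0.3,0,0,0,0,0,0,-0.3,0,0,0]
}}

```text
time: 8.05
tcp_pos: [536.2, 200.1, 79.4]
orientation: [180.0, -0.0, 94.8]
ft_force: [0.7, 0.9, -0.2]
finger_gap: 0.0
grasp_force: 0.4
```

{"method": "play_rows", "body": {
  "series": [0,0,0,-0.3,0,0,0,0,0,0,-0.3,0,0,0,0,0,0,-0.3,0,0,0,0,0,0,-0.3,0,0,0]
}}

```text
time: 8.45
tcp_pos: [537.1, 188.1, 79.2]
orientation: [-180.0, 0.0, 94.8]
ft_force: [-0.7, 0.6, 0.2]
finger_gap: 0.1
grasp_force: 0.3
```

```bash
python3 - <<'E'
from h import *
import cv2
m=viewer.camera_model('wrist');im=viewer.read_camera('wrist');o=arm.get_obs();print(o['tcp_pos'],o['ft_force'])
cv2.imwrite('pics/w3.png',im[:,:,::-1])
print(proj('wrist',o['tcp_pos']+[0,0,-8],m))
c=np.array([540.8,132.2,0]);y=np.array([.0858,-.9963,0])
print((o['tcp_pos']-c)@y)
E
```

```text
[537.08956884 187.68744095  79.22911789] [-0.61042396 -0.34191089 -0.28061886]
[280.86139438 275.9147419 ]
-55.60049240778582
```

View pics/w3.png

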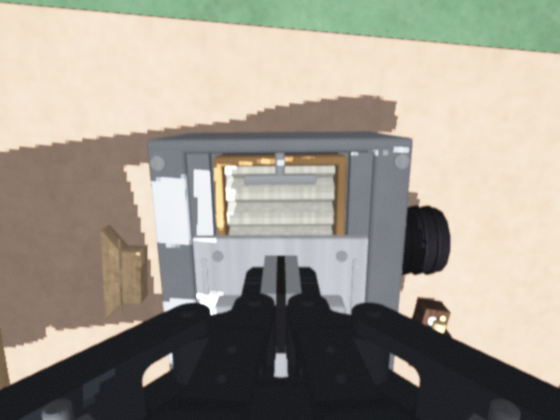

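The cover is sliding: its rear edge is at row 237 and the filter is partly exposed. I'll keep pushing.

{"method": "play_rows", "body": {
  "series": [0,0,0,-0.4,0,0,0,0,0,0,-0.5,0,0,0,0,0,0,-0.5,0,0,0,0,0,0,-0.5,0,0,0,0,0,0,-0.5,0,0,0,0,0,0,-0.5,0,0,0,0,0,0,-0.5,0,0,0,0,0,0,-0.5,0,0,0,0,0,0,-0.4,0,0,0,0,0,0,-0.3,0,0,0]
}}

```text
time: 9.5
tcp_pos: [541.0, 142.1, 79.3]
orientation: [-180.0, 0.0, 94.7]
ft_force: [0.2, 1.5, 0.3]
finger_gap: -0.1
grasp_force: 0.4
```

{"method": "play_rows", "body": {
  "series": [0,0,0,-0.4,0,0,0,0,0,0,-0.4,0,0,0,0,0,0,-0.4,0,0,0,0,0,0,-0.4,0,0,0,0,0,0,-0.4,0,0,0,0,0,0,-0.4,0,0,0,0,0,0,-0.2,0,0,0,0,0,0,0,0,0,0]
}}

```text
time: 10.3
tcp_pos: [543.1, 116.2, 79.2]
orientation: [-180.0, 0.0, 94.7]
ft_force: [-0.2, -0.0, -0.6]
finger_gap: 0.1
grasp_force: 0.0
```

{"method": "play_rows", "body": {
  "series": [0,0,0,-0.2,0,0,0,0,0,0,-0.2,0,0,0,0,0,0,-0.2,0,0,0,0,0,0,0,0,0,0]
}}

```text
time: 10.7
tcp_pos: [543.6, 110.4, 79.3]
orientation: [-180.0, 0.0, 94.8]
ft_force: [0.2, 0.2, -0.2]
finger_gap: 0.2
grasp_force: 0.0
```

{"method": "play_rows", "body": {
  "series": [0,0,0,-0.15,0,0,0,0,0,0,-0.15,0,0,0]
}}

```text
time: 10.9
tcp_pos: [543.5, 108.6, 79.3]
orientation: [-180.0, -0.1, 94.7]
ft_force: [-1.9, 10.3, 0.9]
finger_gap: 0.2
grasp_force: 5.1
```

A 10 N contact at box y of about 24 is what the end stop should give. I'll back off, lift and check.

{"method": "play_rows", "body": {
  "series": [0,0,0,0.2,0,0,0,0,0,0,0.5,0,0,0,0,0,0,0.5,0,0,0,0,0,0,0,0,-2.5,0,0,0,0,0,0,-4,0,0,0,0,3,0,-4,0,0,0,0,4,0,-2,0,0,0,0,0,0,0,0,0,0,0,0,0,0,0]
}}

```text
time: 11.8
tcp_pos: [537.0, 190.2, 204.7]
orientation: [179.9, 0.0, 94.9]
ft_force: [0.2, 0.2, -0.6]
finger_gap: -0.3
grasp_force: 0.0
```

```bash
python3 - <<'E'
from h import *
import cv2
im=viewer.read_camera('top');o=arm.get_obs();print(o['time'],o['tcp_pos'],o['ft_force'])
cv2.imwrite('pics/t4.png',cv2.resize(im[150:330,100:340,::-1],None,fx=3.3,fy=3.3,interpolation=cv2.INTER_CUBIC))
E
```

```text
11.85 [536.38668825 189.30987898 203.78062304] [-0.11506415 -0.70738652 -0.60515077]
```

View pics/t4.png

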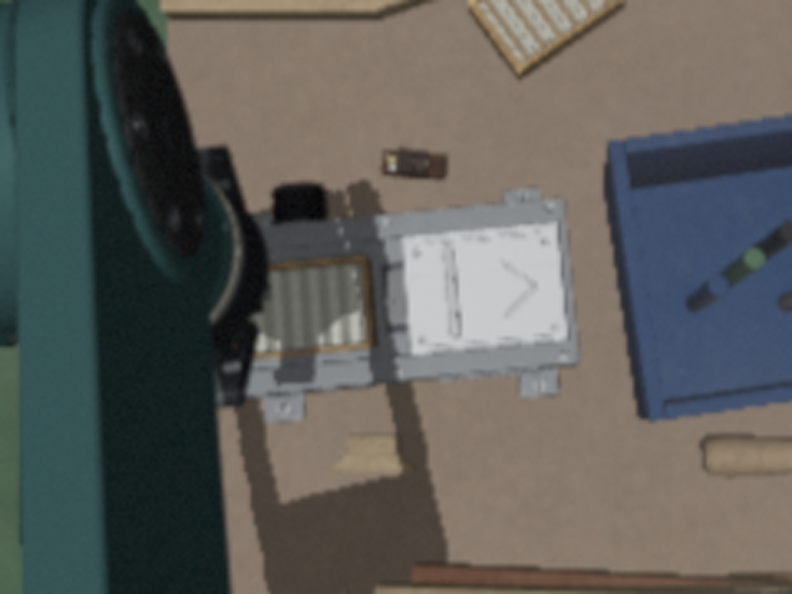

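The cover is at the right end against the stop (its edge at px 565), the filter opening is clear, and the loose things have not moved.

```bash
python3 -c "
from workcell import arm
print(arm.finish_job())"
```

```text
the job is handed in; nothing more can be done
None
```

The job is handed in: I pressed the snap tab until the cover jumped about 10 mm, then pushed the cover by its rib to its end stop; the last top view shows it there, the opening clear and the nearby loose things unmoved, but no verdict came back.

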